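# Seat the tube carrier on the shaker's locating pin

### The job

The tube carrier has only been laid on the shaker platform: it rides tilted on the locating pin hidden beneath it. Nudge it gently along the platform, without lifting it off or forcing it, until the hole in its underside drops over the pin, and leave it lying flat on the deck with its long side flush against the fence. Leave the bottle, the timer and the tip box where they stand.

Things in the scene. Friction and masses are not known exactly. Their poses are not given: they have to be found in the camera images.
- platform: Fixed shaker platform: a flat aluminium deck, 150 mm along its x, 300 mm along its y, its top 12 mm above the table. Origin: centre of its underside, at table height; z up. A dark steel fence stands along its +x edge and a hidden locating pin on its deck.
- fence (a point): Middle of the inner top edge of the platform's fence, a dark steel bar 280 mm long (along platform y) and 14 mm thick. The inner face is the plane platform x = +55 mm; the top is 32 mm above the table.
- pin_zone (a point): Middle of the stretch of deck where the fixed locating pin stands. The pin is round, 14 mm thick, chamfered, 7 mm proud of the deck, at platform x = +7 mm; its platform y differs each time, anywhere within 13 mm either side of this point. It is covered by the carrier and not reported: find it by feel.
- carrier: Loose tube carrier, 0.5 to 0.8 kg: aluminium sole plate, 96 mm along its x, 180 mm along its y, 12 mm thick, with a grey block of tube wells (70 x 138 x 22 mm, centred at y = +16 mm) on it, 34 mm high in all. Origin: centre of the sole's underside; z up. Axes roughly parallel to the platform's: starts up to 0.08 rad askew, 10 to 16 mm clear of the fence. Pushing it takes about 2 to 5 N.
- hole (a point): Centre of the mouth of the blind hole in the carrier's underside (carrier x = 0, y = -62 mm), not visible from above: a slot 26 mm along carrier x, 17.5 mm along y, 8 mm deep. Once over the pin the sole lies flat (carrier origin 12 mm above the table), the pin stops it within about 2 mm either way along y, and it can still be pushed flush to the fence (origin at platform x = +7 mm).
- push_end (a point): Middle of the carrier's -y end face, 6 mm above the underside. At the start the pin lies under the sole between its middle and the hole, so this end is propped up about 9 to 12 mm while the other end rests on the deck; pushed here towards +y, the carrier must travel about 12 to 46 mm before it drops. Then it stops dead: stop at the rise in force, well under 40 N.
- bottle: Loose screw-cap bottle, 70 mm across and 129 mm high, a bystander to the right of the platform; origin at the centre of its underside.
- timer: Loose bench timer, 48 x 70 x 56 mm, a bystander beyond the left end of the platform; origin at the centre of its underside.
- tips: Loose box of pipette tips, 92 x 122 x 78 mm, a bystander to the left of the platform; origin at the centre of its underside.

How it is judged:
By the outcome, as a careful person would: the job done as asked, in the order asked, and still so for the second after the job is handed in, with the robot touching nothing.
It also fails if it takes over 64 s, if anything falls off the work surface, if the arm or the gripper's body presses on something with over 40 N, if the wrist force passes 120 N, or if a joint passes its speed limit or range.

### The arm

A 6-joint arm with a two-finger parallel gripper is mounted at the origin on a cart in front of the work surface, level with it; the furniture and walls round the work are solid. World frame = base frame: x ahead of the robot, y to its left, z up, the work surface at z = 0. Lengths are in m, angles in degrees, forces in N, time in s.
With the tool pointing down it reaches from about 0.3 to 0.75 m from the base axis. Payload 8.5 kg.
Tool frame: the origin (TCP) lies midway between the tips of the shut fingers; the grasp point (between the pads) lies 19 mm behind it; z points along the fingers, y is the direction in which the jaws open and shut (so a half turn about z gives the same grasp; the last joint's range is limited). The gripper opens to 85 mm and grips with 20 to 120 N. Pads are 22 mm wide; open, the fingers measure 114 mm over their backs; the gripper's body (76 mm by 85 mm) begins 54 mm behind the grasp point. The pads swing forward as they close: fully open they stand 13 mm farther back than shut.
Start: joints at [63.352, 21.807, 74.336, -0, 83.858, -12.336], TCP at [0.136, 0.533, 0.231] pointing down, gripper open.
Joint ranges: [-178.18, 178.18], [-50.72, 133.34], [12.68, 142.11], [-81.47, 261.47], [9.98, 163.14], [-165.26, 165.26]. Speed limits (degrees/s): [136.94, 136.94, 180, 180, 180, 180].

### API

Orientations are given as a 3x3 rotation matrix whose columns are the frame's x, y, z axes.
In Python, from rig import env, eyes, close_job gives the robot as it stands.
- The arm moves only by the tool jog_arm, never from a script. Its argument "deltas" is one flat list of numbers, 7 for each row, row after row: the shift along the tool's x, y, z in units of 0.75 m (1.0 is 0.75 m), then the turn, a rotation vector about the tool's x, y, z in units of 180 degrees (1.0 is 180 degrees), then the gripper command: -1 is fully open, 1 is shut, values between are in proportion. In form: [dx, dy, dz, ax, ay, az, fingers, dx, dy, dz, ax, ay, az, fingers, ...]. A call has 1 to 12 rows; each row is the pose to reach, as a shift and turn from the pose commanded when the call began, along the tool's axes at that moment, turning the shorter way round; what a row does not reach only later rows make up. A row lasts 1/12 s, in which the tool goes at most 41.7 mm and 7.16 degrees, less where a joint would pass 70% of its speed; a pose out of reach is approached as far as the arm can. A call with a number of a shift or a turn outside -1 to 1 is refused whole. A call with a gripper value outside its range is refused whole. The fingers move at their own pace and stop on an object; "grip_force" is the grip in N (left out, the last holds). Time passes only in rows, so rows that repeat a pose let the fingers close. It gives the time, the measured TCP pose, the force and the opening at its end, in the units of the state.
- env.observe(): the state, without advancing time (a new reading comes with each control period).
- eyes.get_image(name): name is "side" or "top"; returns the picture (384x512x3 uint8, red, green, blue); there is no depth.
- eyes.camera_params(name): a dict with "intrinsics" (3x3 intrinsics, pixels), "R" (3x3) and "t" (3): a world point X has camera coordinates R X + t. Camera axes: x right, y down, z forward; pixel columns grow to the right and rows downward; lengths in m; the calibration is good to about 2 mm. A picture is of the moment at which its call begins. camera_params takes no time and is no camera call.
- close_job(): hands the job in, once; it reports no verdict.
The state is a dict: "time_s": time; "q": joint angles; "qvel": joint speeds; "joint_efforts": joint torques, N m; "position": TCP position; "tool_rot": TCP orientation; "ft_force": force on the tool from outside, world axes, zero at the start; "wrist_torque": the same for the moment, N m; "grip_width": finger opening in m.
Only numpy, scipy, OpenCV 4.12 (cv2) and the standard library are available. Lean on these libraries where they do the work, as an engineer would, in place of code of your own. Each camera call takes 0.05 s, during which the arm holds its last target.

## Working session

There is one attempt and no reset: what is moved stays moved. The work goes in short steps, Python scripts to look and compute and a tool call to move; the robot and the scene stay as the last step left them, time stands still between calls to the robot, and variables do not carry over. Pictures are saved under pics/ and viewed, and the job is handed in when it is done.

Besides the shell and the picture viewer there is one more tool, called after "Emit:" in YAML: its name, and indented under it one key for each argument. jog_arm: Moves the arm, as the interface text tells. Its arguments: {"type":"object","properties":{"deltas":{"type":"array"},"grip_force":{"type":"number"}},"required":["deltas"]}

```bash
mkdir -p pics; python3 - <<'E'
from rig import env, eyes
import cv2, numpy as np
for n in ("top","side"):
    im=eyes.get_image(n); cv2.imwrite(f"pics/{n}0.png",cv2.cvtColor(im,cv2.COLOR_RGB2BGR))
    p=eyes.camera_params(n); print(n,np.round(p["intrinsics"],1).tolist(),np.round(p["R"],4).tolist(),np.round(p["t"],4).tolist())
s=env.observe(); print({k:np.round(v,4).tolist() for k,v in s.items()})
E
```

```text
top [[385.2, 0.0, 256.9], [0.0, 385.2, 188.5], [0.0, 0.0, 1.0]] [[0.0096, -1.0, -0.0016], [-0.992, -0.0094, -0.1257], [0.1256, 0.0028, -0.9921]] [0.0157, 0.5992, 1.1103]
side [[356.9, 0.0, 247.4], [0.0, 356.9, 196.4], [0.0, 0.0, 1.0]] [[0.854, -0.52, -0.0152], [-0.3394, -0.5347, -0.7739], [0.3943, 0.6661, -0.6331]] [-0.5268, 0.2733, 0.8]
{'time_s': 0.1, 'q': [63.3514, 21.8381, 74.3799, 0.0018, 83.8587, -12.3337], 'qvel': [0.0238, -0.1074, -0.0329, -0.0394, 0.0837, -0.0052], 'joint_efforts': [0.0039, -44.9223, -23.1659, -0.0001, 0.0036, 0.0], 'position': [0.1358, 0.5327, 0.2308], 'tool_rot': [[-0.969, 0.2473, -0.0006], [0.2473, 0.9689, -0.0012], [0.0003, -0.0013, -1.0]], 'ft_force': [-0.1854, 0.1574, 0.3534], 'wrist_torque': [0.0219, 0.0369, -0.0094], 'grip_width': 0.0854}
```

View pics/top0.png

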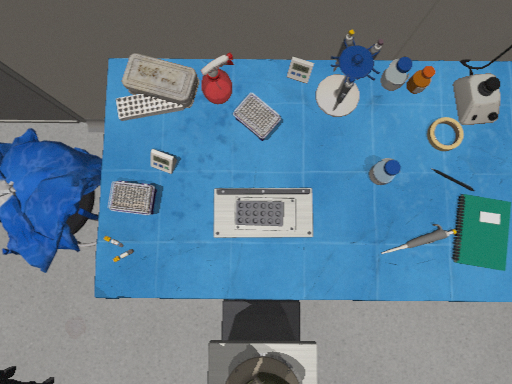

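View pics/side0.png

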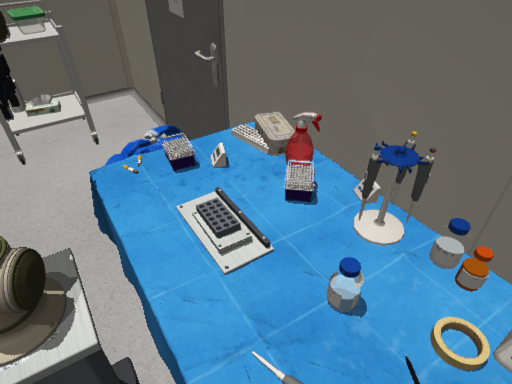

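```bash
python3 - <<'E'
import cv2
a=cv2.imread("pics/top0.png")[175:250,200:330]; cv2.imwrite("pics/top0c.png",cv2.resize(a,None,fx=6,fy=6,interpolation=cv2.INTER_CUBIC))
a=cv2.imread("pics/side0.png")[175:275,170:280]; cv2.imwrite("pics/side0c.png",cv2.resize(a,None,fx=6,fy=6,interpolation=cv2.INTER_CUBIC))
E
```

```text
(no output)
```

View pics/top0c.png

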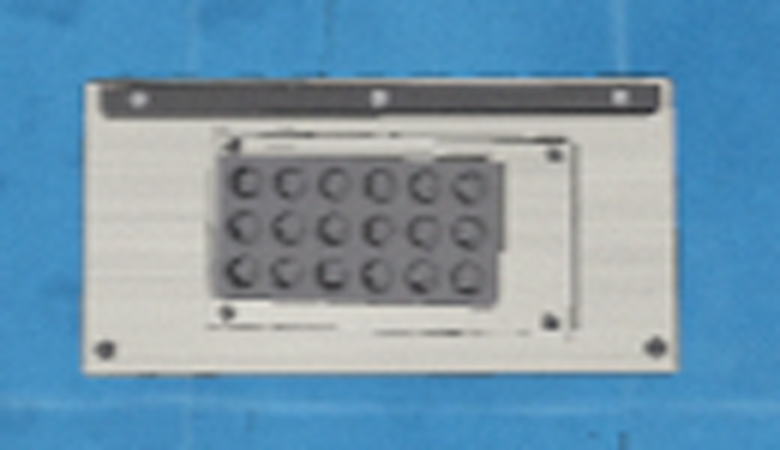

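View pics/side0c.png

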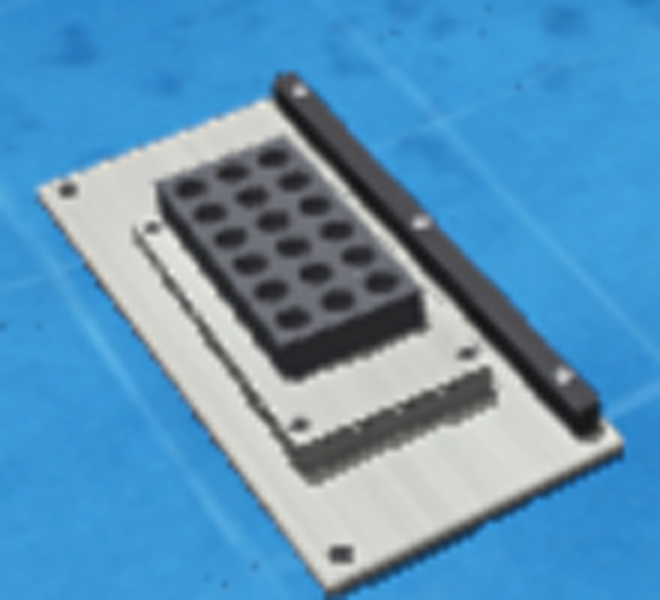

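```bash
cat > h.py <<'E'
import numpy as np
from rig import env, eyes
from scipy.optimize import least_squares
from scipy.spatial.transform import Rotation as Ro
P={n:eyes.camera_params(n) for n in("top","side")}
def proj(n,X):
    p=P[n]; c=np.asarray(X)@np.array(p["R"]).T+np.array(p["t"]); h=c@np.array(p["intrinsics"]).T
    return h[:,:2]/h[:,2:]
OFF={"top":(200,175),"side":(170,175)}
def px(n,d,off=None,f=6): return (np.array(d,float)+.5)/f-.5+np.array(off or OFF[n])
def plat(v,X): return Ro.from_euler('z',v[2]).apply(X)+[v[0],v[1],0]
def carr(v,X):
    # v: x,y (of origin), yaw, rise of -y end ; +y bottom edge on deck
    a=np.arcsin(v[3]/.18); R=Ro.from_euler('z',v[2])*Ro.from_euler('x',-a)
    return R.apply(X)+[v[0],v[1],.012+v[3]/2]
def fit(f,v0,obs):
    def r(v): return np.concatenate([(proj(n,f(v,np.array([o[0] for o in L])))-px(n,[o[1] for o in L])).ravel() for n,L in obs.items() if L])
    s=least_squares(r,v0,loss='soft_l1',f_scale=.5); return s.x,r(s.x)
E
cat > m0.py <<'E'
from h import *
a,b,t=.075,.15,.012
po={"top":[((-a,b,t),(82,373)),((-a,-b,t),(678,373)),((a,-b,t),(672,79)),((a,b,t),(84,81)),((.055,.14,.032),(103,114)),((.055,-.14,.032),(660,112))],
"side":[((-a,-b,t),(330,583)),((a,-b,t),(622,445)),((-a,b,t),(38,190))]}
v,r=fit(plat,[.45,0,0],po); print("plat",v.round(4),r.round(1))
c,d=.048,.09
co={"top":[((c,-d,t),(575,141)),((-c,-d,t),(572,331)),((-c,d,t),(208,327)),((.035,-.053,.034),(503,162)),((-.035,-.053,.034),(495,307)),((-.035,.085,.034),(212,298)),((.035,.085,.034),(220,157))],
"side":[((c,-d,t),(490,370)),((-c,-d,t),(297,447)),((c,-d,0),(495,400)),((-c,-d,0),(312,482)),((-c,d,t),(135,232)),((-.035,-.053,.034),(280,350)),((.035,-.053,.034),(420,292)),((-.035,.085,.034),(160,183)),((.035,.085,.034),(280,138))]}
for only in (None,"top","side"):
    o=co if not only else {only:co[only]}
    w,r=fit(carr,[.45,0,0,.01],o); print("carr",w.round(4),r.round(1))
    R=Ro.from_euler('z',-v[2]); print("in platform",R.apply([w[0]-v[0],w[1]-v[1],0]).round(4),(w[2]-v[2]).round(4))
    print("push_end",carr(w,[[0,-.09,.006]]).round(4))
E
python3 m0.py
```

```text
plat [0.531  0.0025 0.0123] [-0.2  0.4  0.5  0.1  0.4 -0.5  0.  -0.5 -0.6 -0.3  0.2 -0.2 -1.2  1.4
  0.2 -0.4 -1.  -0.3]
carr [ 0.5259 -0.0038 -0.0146  0.0077] [ 0.  -0.1  0.1  0.5  0.1 -0.3 -0.3 -0.3  0.7 -0.4  0.5 -0.  -0.1 -0.4
  0.2 -0.3 -0.1  1.1 -0.5 -2.  -2.2 -1.5 -1.1 -1.2  0.1  0.5  0.3  0.4
 -1.4  0.4  0.5 -0.2]
in platform [-0.0051 -0.0063  0.    ] -0.0269
push_end [[ 0.5246 -0.0935  0.0257]]
carr [ 0.5253 -0.0036 -0.0168  0.0104] [-0.   0.   0.   0.8 -0.  -0.1 -0.5 -0.1  0.4 -0.2  0.3  0.1 -0.2 -0.2]
in platform [-0.0058 -0.0061  0.    ] -0.0291
push_end [[ 0.5238 -0.0931  0.0284]]
carr [ 0.5262 -0.0067 -0.028   0.0108] [ 0.5 -0.2 -0.1  0.8 -0.1 -1.9 -2.2 -1.6 -0.3 -0.9  0.2  0.3  0.6  0.4
 -0.7  0.6  1.4  0.1]
in platform [-0.0048 -0.0092  0.    ] -0.0404
push_end [[ 0.5237 -0.0961  0.0288]]
```

```bash
cat >> h.py <<'E'
def go(p,yaw):
    s=env.observe(); R0=np.array(s["tool_rot"]); p0=np.array(s["position"])
    y=np.radians(yaw); x=[np.cos(y),np.sin(y),0]; z=[0,0,-1]; Rt=np.column_stack([x,np.cross(z,x),z])
    print("at",p0.round(4),"t",round(s["time_s"],2),"F",np.round(s["ft_force"],2))
    print("dist",np.linalg.norm(np.array(p)-p0).round(4),"delta",(R0.T@(np.array(p)-p0)/.75).round(4),"turn",(Ro.from_matrix(R0.T@Rt).as_rotvec()/np.pi).round(4))
E
python3 -c "
from h import *
go([.43,-.004,.15],180.7)"
```

```text
at [0.1358 0.5327 0.2308] t 0.1 F [-0.19  0.16  0.35]
dist 0.6173 delta [-0.557  -0.5962  0.1083] turn [-0.0004 -0.0002 -0.0834]
```

Emit:
jog_arm:
  deltas: [-0.557, -0.596, 0.108, 0, 0, -0.0834, -1, -0.557, -0.596, 0.108, 0, 0, -0.0834, -1, -0.557, -0.596, 0.108, 0, 0, -0.0834, -1, -0.557, -0.596, 0.108, 0, 0, -0.0834, -1, -0.557, -0.596, 0.108, 0, 0, -0.0834, -1, -0.557, -0.596, 0.108, 0, 0, -0.0834, -1, -0.557, -0.596, 0.108, 0, 0, -0.0834, -1, -0.557, -0.596, 0.108, 0, 0, -0.0834, -1, -0.557, -0.596, 0.108, 0, 0, -0.0834, -1, -0.557, -0.596, 0.108, 0, 0, -0.0834, -1, -0.557, -0.596, 0.108, 0, 0, -0.0834, -1, -0.557, -0.596, 0.108, 0, 0, -0.0834, -1]

```text
time_s: 1.1
position: [0.3725, 0.1006, 0.1661]
tool_rot: [[-1.0, -0.012, 0.0], [-0.012, 1.0, 0.0], [-0.0, 0.0, -1.0]]
ft_force: [1.1, 0.5, 0.3]
grip_width: 0.0854
```

```bash
python3 -c "
from h import *
go([.435,-.004,.04],180.7)"
```

```text
at [0.3725 0.1006 0.1661] t 1.1 F [1.05 0.55 0.28]
dist 0.1754 delta [-0.0817 -0.1404  0.1682] turn [ 0.      0.     -0.0001]
```

Emit:
jog_arm:
  deltas: [-0.076, -0.139, 0.06, 0, 0, 0, -1, -0.076, -0.139, 0.06, 0, 0, 0, -1, -0.076, -0.139, 0.06, 0, 0, 0, -1, -0.076, -0.139, 0.166, 0, 0, 0, -1, -0.076, -0.139, 0.166, 0, 0, 0, -1, -0.076, -0.139, 0.166, 0, 0, 0, -1, -0.076, -0.139, 0.166, 0, 0, 0, -1, -0.076, -0.139, 0.166, 0, 0, 0, -1]

```text
time_s: 1.77
position: [0.431, -0.0008, 0.0434]
tool_rot: [[-1.0, -0.013, 0.002], [-0.013, 1.0, -0.0], [-0.002, -0.0, -1.0]]
ft_force: [-0.3, 0.1, 0.4]
grip_width: 0.0851
```

```bash
python3 - <<'E'
from h import *
import cv2
go([.45,-.004,.005],180.7)
im=eyes.get_image("side"); cv2.imwrite("pics/s1.png",cv2.resize(cv2.cvtColor(im,cv2.COLOR_RGB2BGR)[120:290,110:320],None,fx=3,fy=3,interpolation=cv2.INTER_CUBIC))
E
```

```text
at [ 0.431  -0.0008  0.0434] t 1.77 F [-0.27  0.07  0.4 ]
dist 0.043 delta [-0.0252 -0.0046  0.0513] turn [-0.0001  0.0005  0.0002]
```

View pics/s1.png

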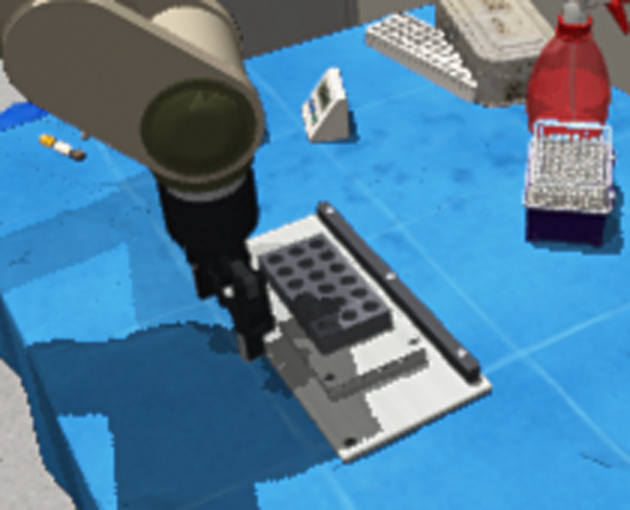

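```bash
python3 -c "
from h import *
for z in (.043,.056): print(z,(proj('side',[[.431+dx,-.0008-.05,z] for dx in(-.011,0,.011)])-[110,120])*3)"
```

```text
0.043 [[243.78703309 376.66961882]
 [255.65649165 371.56842381]
 [267.41321411 366.51567994]]
0.056 [[242.00323969 366.00780619]
 [253.98975568 360.91133382]
 [265.86138835 355.86370798]]
```

Emit:
jog_arm:
  deltas: [-0.0, -0.0046, 0.0493, 0, 0, 0, -1, -0.0, -0.0046, 0.0493, 0, 0, 0, -1, -0.025, -0.0046, 0.0493, 0, 0, 0, -1, -0.025, -0.0046, 0.0493, 0, 0, 0, -1, -0.025, -0.0046, 0.0493, 0, 0, 0, -1]

```text
time_s: 2.23
position: [0.45, -0.0041, 0.0068]
tool_rot: [[-1.0, -0.013, 0.003], [-0.013, 1.0, -0.001], [-0.003, -0.001, -1.0]]
ft_force: [0.3, 0.0, -0.6]
grip_width: 0.0856
```

```bash
python3 -c "
from h import *
go([.465,-.004,.006],180.7)"
```

```text
at [ 0.45   -0.0041  0.0068] t 2.23 F [ 0.34  0.01 -0.59]
dist 0.015 delta [-0.0199 -0.0002  0.0011] turn [-0.0003  0.0009  0.0003]
```

Emit:
jog_arm:
  deltas: [-0.002, 0, 0, 0, 0, 0, -1, -0.004, 0, 0, 0, 0, 0, -1, -0.006, 0, 0, 0, 0, 0, -1, -0.008, 0, 0, 0, 0, 0, -1, -0.01, 0, 0, 0, 0, 0, -1, -0.012, 0, 0, 0, 0, 0, -1, -0.014, 0, 0, 0, 0, 0, -1, -0.016, 0, 0, 0, 0, 0, -1, -0.018, 0, 0, 0, 0, 0, -1, -0.02, 0, 0, 0, 0, 0, -1, -0.022, 0, 0, 0, 0, 0, -1, -0.024, 0, 0, 0, 0, 0, -1]

```text
time_s: 3.23
position: [0.467, -0.0039, 0.0048]
tool_rot: [[-1.0, -0.012, -0.001], [-0.012, 1.0, 0.0], [0.001, 0.0, -1.0]]
ft_force: [-2.6, -1.8, 0.7]
grip_width: 0.0855
```

Emit:
jog_arm:
  deltas: [-0.001, 0, 0, 0, 0, 0, -1, -0.002, 0, 0, 0, 0, 0, -1, -0.003, 0, 0, 0, 0, 0, -1, -0.004, 0, 0, 0, 0, 0, -1, -0.005, 0, 0, 0, 0, 0, -1, -0.006, 0, 0, 0, 0, 0, -1]

```text
time_s: 3.73
position: [0.4716, -0.0039, 0.0048]
tool_rot: [[-1.0, -0.012, -0.0], [-0.012, 1.0, 0.0], [0.0, 0.0, -1.0]]
ft_force: [-1.7, -1.2, 0.0]
grip_width: 0.0854
```

Emit:
jog_arm:
  deltas: [-0.001, 0, 0, 0, 0, 0, -1, -0.002, 0, 0, 0, 0, 0, -1, -0.003, 0, 0, 0, 0, 0, -1, -0.004, 0, 0, 0, 0, 0, -1, -0.005, 0, 0, 0, 0, 0, -1, -0.006, 0, 0, 0, 0, 0, -1]

```text
time_s: 4.23
position: [0.4762, -0.0037, 0.0048]
tool_rot: [[-1.0, -0.012, -0.0], [-0.012, 1.0, 0.0], [0.0, 0.0, -1.0]]
ft_force: [-2.6, 0.6, -0.8]
grip_width: 0.0856
```

Emit:
jog_arm:
  deltas: [-0.001, 0, 0, 0, 0, 0, -1, -0.002, 0, 0, 0, 0, 0, -1, -0.003, 0, 0, 0, 0, 0, -1]

```text
time_s: 4.48
position: [0.4785, -0.0038, 0.0049]
tool_rot: [[-1.0, -0.012, -0.0], [-0.012, 1.0, -0.0], [0.0, -0.0, -1.0]]
ft_force: [-2.3, 0.7, -0.3]
grip_width: 0.0853
```

Emit:
jog_arm:
  deltas: [-0.001, 0, 0, 0, 0, 0, -1, -0.002, 0, 0, 0, 0, 0, -1]

```text
time_s: 4.65
position: [0.48, -0.0038, 0.0049]
tool_rot: [[-1.0, -0.012, -0.0], [-0.012, 1.0, 0.0], [0.0, 0.0, -1.0]]
ft_force: [-1.6, -0.2, -0.4]
grip_width: 0.0852
```

Emit:
jog_arm:
  deltas: [-0.001, 0, 0, 0, 0, 0, -1, -0.002, 0, 0, 0, 0, 0, -1]

```text
time_s: 4.82
position: [0.4804, -0.0038, 0.0048]
tool_rot: [[-1.0, -0.013, -0.003], [-0.013, 1.0, -0.0], [0.003, -0.0, -1.0]]
ft_force: [-9.4, -3.1, 3.7]
grip_width: 0.0853
```

```bash
python3 - <<'E'
from h import *
import cv2
for n,(a,b,c,d) in {"side":(175,275,170,280),"top":(175,250,200,330)}.items():
    im=eyes.get_image(n); cv2.imwrite(f"pics/{n}2.png",cv2.resize(cv2.cvtColor(im,cv2.COLOR_RGB2BGR)[a:b,c:d],None,fx=6,fy=6,interpolation=cv2.INTER_CUBIC))
s=env.observe();print(s["position"],s["ft_force"],s["wrist_torque"])
E
```

```text
[ 0.48034813 -0.00380347  0.00475365] [-6.78385546 -2.79455367  1.84355553] [-0.24801583  1.09878104  0.15689371]
```

View pics/side2.png

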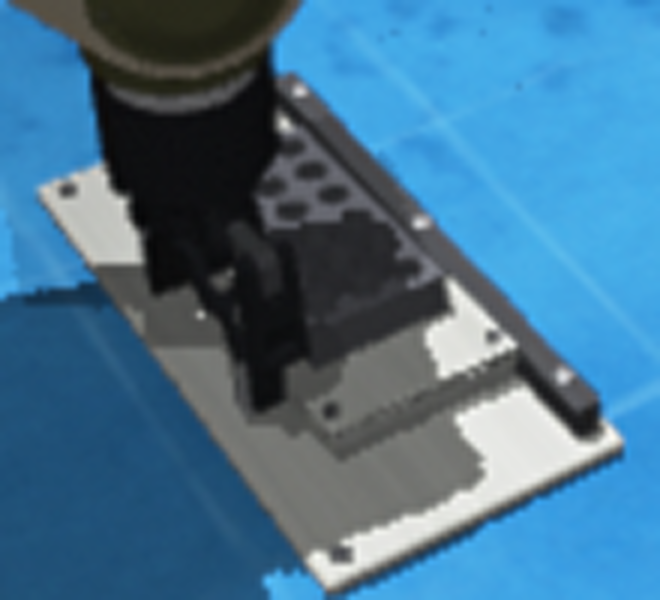

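View pics/top2.png

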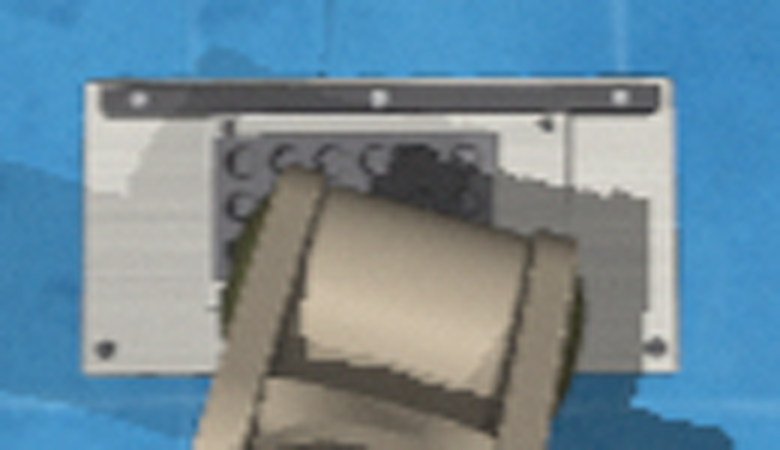

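Emit:
jog_arm:
  deltas: [0.03, 0, 0, 0, 0, 0, -1, 0.03, 0, 0, 0, 0, 0, -1, 0.03, 0, -0.14, 0, 0, 0, -1, 0.03, 0, -0.14, 0, 0, 0, -1, 0.03, 0, -0.14, 0, 0, 0, -1, 0.03, 0, -0.14, 0, 0, 0, -1]

```text
time_s: 5.42
position: [0.462, -0.0047, 0.1146]
tool_rot: [[-1.0, -0.012, 0.011], [-0.012, 1.0, -0.003], [-0.011, -0.003, -1.0]]
ft_force: [-0.1, 0.3, 0.7]
grip_width: 0.0854
```

```bash
python3 - <<'E'
from h import *
import cv2
go([.539,-.135,.11],90.7)
for n,(a,b,c,d) in {"side":(175,275,170,280)}.items():
    im=eyes.get_image(n); cv2.imwrite(f"pics/{n}3.png",cv2.resize(cv2.cvtColor(im,cv2.COLOR_RGB2BGR)[a:b,c:d],None,fx=6,fy=6,interpolation=cv2.INTER_CUBIC))
E
```

```text
at [ 0.462  -0.0047  0.1146] t 5.42 F [-0.08  0.3   0.73]
dist 0.1514 delta [-0.1005 -0.175   0.0078] turn [0.002  0.0034 0.5   ]
```

View pics/side3.png

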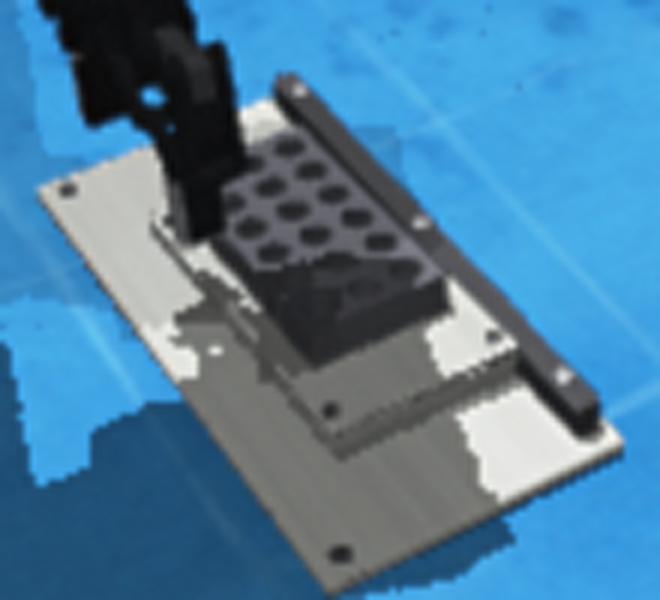

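Emit:
jog_arm:
  deltas: [-0.1, -0.175, 0.006, 0, 0, 0.04, 0.06, -0.1, -0.175, 0.006, 0, 0, 0.08, 0.06, -0.1, -0.175, 0.006, 0, 0, 0.12, 0.06, -0.1, -0.175, 0.006, 0, 0, 0.16, 0.06, -0.1, -0.175, 0.006, 0, 0, 0.2, 0.06, -0.1, -0.175, 0.006, 0, 0, 0.24, 0.06, -0.1, -0.175, 0.006, 0, 0, 0.28, 0.06, -0.1, -0.175, 0.006, 0, 0, 0.32, 0.06, -0.1, -0.175, 0.006, 0, 0, 0.36, 0.06, -0.1, -0.175, 0.006, 0, 0, 0.4, 0.06, -0.1, -0.175, 0.006, 0, 0, 0.44, 0.06, -0.1, -0.175, 0.006, 0, 0, 0.48, 0.06]

```text
time_s: 6.47
position: [0.5356, -0.1344, 0.1041]
tool_rot: [[-0.077, 0.997, -0.001], [0.997, 0.077, 0.001], [0.001, -0.001, -1.0]]
ft_force: [0.4, -0.6, -0.1]
grip_width: 0.04
```

```bash
python3 - <<'E'
from h import *
import cv2
go([.539,-.135,.05],90.7)
for n,(a,b,c,d) in {"side":(175,275,170,280),"top":(175,250,200,330)}.items():
    im=eyes.get_image(n); cv2.imwrite(f"pics/{n}4.png",cv2.resize(cv2.cvtColor(im,cv2.COLOR_RGB2BGR)[a:b,c:d],None,fx=6,fy=6,interpolation=cv2.INTER_CUBIC))
E
```

```text
at [ 0.5356 -0.1344  0.1041] t 6.47 F [ 0.45 -0.65 -0.14]
dist 0.0542 delta [-0.0012  0.0045  0.0722] turn [-0.0003 -0.0002  0.0205]
```

View pics/side4.png

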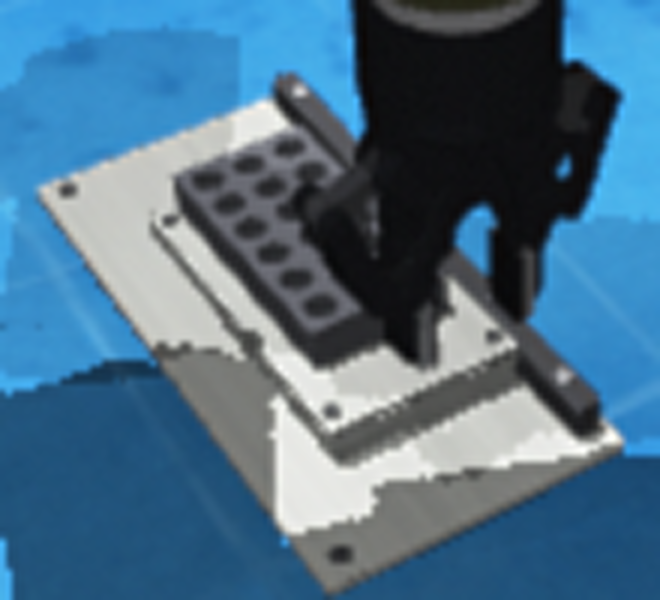

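View pics/top4.png

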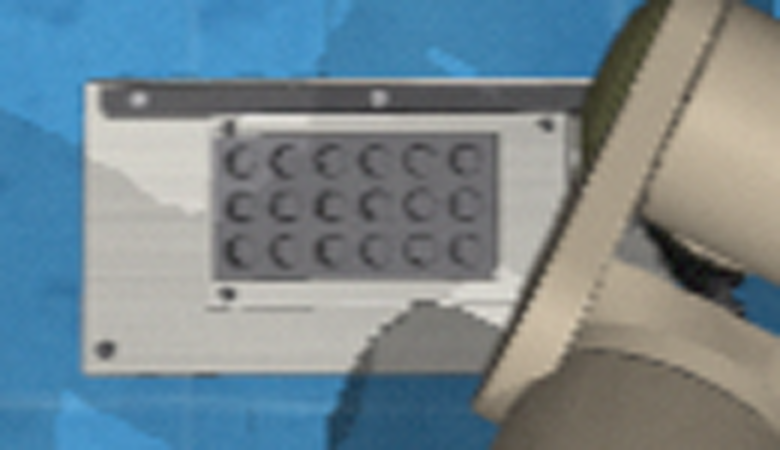

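```bash
python3 - <<'E'
from h import *
c,d,t=.048,.09,.012
co={"top":[((.035,-.053,.034),(499,133)),((-.035,-.053,.034),(497,280)),((-.035,.085,.034),(213,280)),((.035,.085,.034),(218,133)),((c,-d,t),(567,117))],
"side":[((c,-d,t),(518,347)),((-c,-d,t),(330,432)),((-c,d,t),(152,215)),((-.035,-.053,.034),(315,343)),((-.035,.085,.034),(178,180))]}
w,r=fit(carr,[.54,0,0,.01],co);print(w.round(4),r.round(1))
print(carr(w,[[0,-.09,.006]]).round(4))
go([.5395,-.13,.014],90.7)
E
```

```text
[ 0.5389 -0.0034  0.0075  0.0102] [-0.2 -0.3  0.3 -0.8  0.4 -0.8 -0.2 -0.1  0.8 -1.2 -0.1  0.3 -0.4  0.6
 -0.4  0.4 -1.  -0.9 -0.9 -0.4]
[[ 0.5395 -0.0929  0.0282]]
at [ 0.5355 -0.1343  0.1043] t 6.57 F [ 0.08 -0.29 -0.09]
dist 0.0904 delta [0.0053 0.0059 0.1203] turn [-0.0003 -0.0002  0.022 ]
```

Emit:
jog_arm:
  deltas: [0.0, 0.0055, 0.0, 0, 0, 0.022, 0.06, 0.0, 0.0055, 0.05, 0, 0, 0.022, 0.06, 0.0, 0.0055, 0.09, 0, 0, 0.022, 0.06, 0.0, 0.0055, 0.11, 0, 0, 0.022, 0.06, 0.0, 0.0055, 0.12, 0, 0, 0.022, 0.06, 0.0, 0.0055, 0.12, 0, 0, 0.022, 0.06, 0.0, 0.0055, 0.12, 0, 0, 0.022, 0.06]

```text
time_s: 7.15
position: [0.54, -0.1342, 0.0156]
tool_rot: [[-0.016, 1.0, 0.0], [1.0, 0.016, -0.0], [-0.0, 0.0, -1.0]]
ft_force: [-0.2, -0.2, 0.5]
grip_width: 0.04
```

```bash
python3 - <<'E'
from h import *
import cv2
go([.5395,-.1045,.014],90.7)
for n,(a,b,c,d) in {"side":(175,275,170,280)}.items():
    im=eyes.get_image(n); cv2.imwrite(f"pics/{n}5.png",cv2.resize(cv2.cvtColor(im,cv2.COLOR_RGB2BGR)[a:b,c:d],None,fx=6,fy=6,interpolation=cv2.INTER_CUBIC))
E
```

```text
at [ 0.54   -0.1342  0.0156] t 7.15 F [-0.16 -0.17  0.52]
dist 0.0297 delta [ 0.0396 -0.      0.0022] turn [0.0001 0.0001 0.0011]
```

View pics/side5.png

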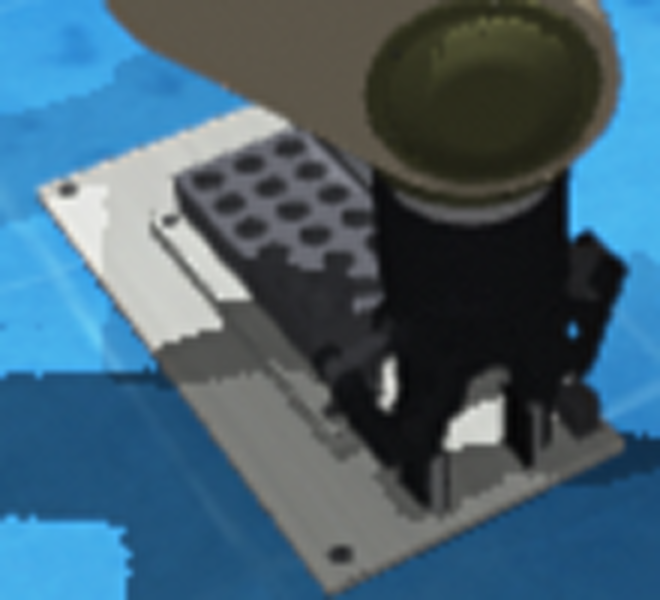

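Emit:
jog_arm:
  deltas: [0.005, 0, 0.001, 0, 0, 0.001, 0.06, 0.01, 0, 0.001, 0, 0, 0.001, 0.06, 0.015, 0, 0.001, 0, 0, 0.001, 0.06, 0.02, 0, 0.001, 0, 0, 0.001, 0.06, 0.025, 0, 0.001, 0, 0, 0.001, 0.06, 0.03, 0, 0.001, 0, 0, 0.001, 0.06, 0.032, 0, 0.001, 0, 0, 0.001, 0.06, 0.034, 0, 0.001, 0, 0, 0.001, 0.06, 0.036, 0, 0.001, 0, 0, 0.001, 0.06, 0.038, 0, 0.001, 0, 0, 0.001, 0.06]

```text
time_s: 8.03
position: [0.5392, -0.1055, 0.0146]
tool_rot: [[-0.011, 1.0, -0.0], [1.0, 0.011, -0.0], [-0.0, -0.0, -1.0]]
ft_force: [-0.6, 0.1, -1.4]
grip_width: 0.04
```

Emit:
jog_arm:
  deltas: [0.001, 0, 0, 0, 0, 0, 0.06, 0.002, 0, 0, 0, 0, 0, 0.06, 0.003, 0, 0, 0, 0, 0, 0.06, 0.004, 0, 0, 0, 0, 0, 0.06]

```text
time_s: 8.37
position: [0.5392, -0.1028, 0.0147]
tool_rot: [[-0.011, 1.0, 0.0], [1.0, 0.011, -0.001], [-0.001, 0.0, -1.0]]
ft_force: [-0.5, -3.9, -0.2]
grip_width: 0.0396
```

Emit:
jog_arm:
  deltas: [0.0012, 0.0001, 0, 0, 0, 0, 0.06, 0.0024, 0.0001, 0, 0, 0, 0, 0.06, 0.0036, 0.0001, 0, 0, 0, 0, 0.06, 0.0048, 0.0001, 0, 0, 0, 0, 0.06, 0.006, 0.0001, 0, 0, 0, 0, 0.06, 0.0072, 0.0001, 0, 0, 0, 0, 0.06]

```text
time_s: 8.87
position: [0.5392, -0.097, 0.0145]
tool_rot: [[-0.011, 1.0, -0.0], [1.0, 0.011, 0.0], [0.0, -0.0, -1.0]]
ft_force: [0.1, -2.8, -2.9]
grip_width: 0.0402
```

Emit:
jog_arm:
  deltas: [0.0012, 0.0001, 0, 0, 0, 0, 0.06, 0.0024, 0.0001, 0, 0, 0, 0, 0.06, 0.0036, 0.0001, 0, 0, 0, 0, 0.06, 0.0048, 0.0001, 0, 0, 0, 0, 0.06]

```text
time_s: 9.2
position: [0.5393, -0.0934, 0.0146]
tool_rot: [[-0.011, 1.0, -0.0], [1.0, 0.011, 0.0], [0.0, -0.0, -1.0]]
ft_force: [-0.7, -2.3, -1.0]
grip_width: 0.0405
```

Emit:
jog_arm:
  deltas: [0.0012, 0.0001, 0, 0, 0, 0, 0.06, 0.0024, 0.0001, 0, 0, 0, 0, 0.06, 0.0036, 0.0001, 0, 0, 0, 0, 0.06, 0.0048, 0.0001, 0, 0, 0, 0, 0.06]

```text
time_s: 9.53
position: [0.5393, -0.0898, 0.0146]
tool_rot: [[-0.011, 1.0, 0.0], [1.0, 0.011, -0.0], [-0.0, 0.0, -1.0]]
ft_force: [-0.4, -3.0, -1.5]
grip_width: 0.0399
```

```bash
cat > snap.py <<'E'
from h import *
import cv2,sys
k=sys.argv[1]
for n,(a,b,c,d) in {"side":(175,275,170,280),"top":(175,250,200,330)}.items():
    im=eyes.get_image(n); cv2.imwrite(f"pics/{n}{k}.png",cv2.resize(cv2.cvtColor(im,cv2.COLOR_RGB2BGR)[a:b,c:d],None,fx=6,fy=6,interpolation=cv2.INTER_CUBIC))
s=env.observe();print(s["position"],s["ft_force"],s["wrist_torque"])
E
python3 snap.py 6
```

```text
[ 0.53929791 -0.08973226  0.01465177] [-0.07142635 -0.85328499 -1.33193848] [-0.21858914 -0.05394559  0.0501038 ]
```

View pics/side6.png

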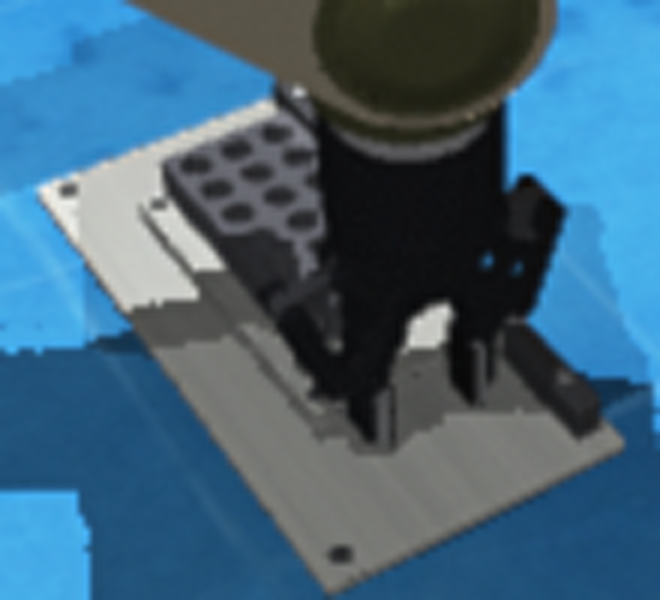

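View pics/top6.png

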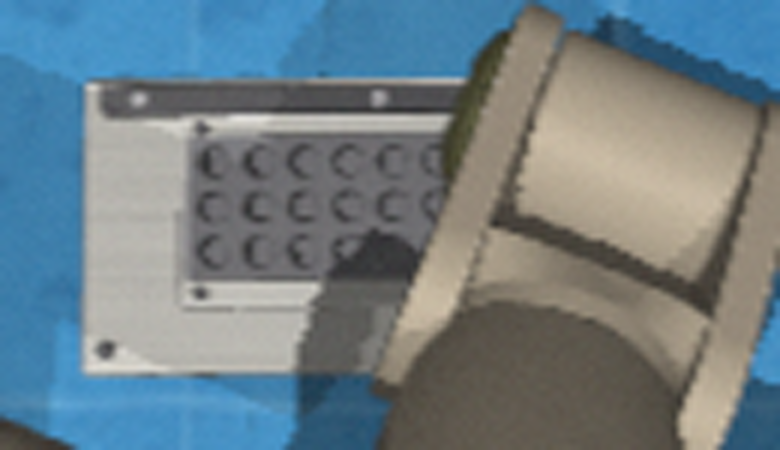

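Emit:
jog_arm:
  deltas: [0.001, 0.0, 0, 0, 0, 0, 0.06, 0.002, 0.0001, 0, 0, 0, 0, 0.06, 0.003, 0.0001, 0, 0, 0, 0, 0.06, 0.004, 0.0001, 0, 0, 0, 0, 0.06]

```text
time_s: 9.97
position: [0.5393, -0.0868, 0.0146]
tool_rot: [[-0.011, 1.0, -0.0], [1.0, 0.011, 0.0], [0.0, -0.0, -1.0]]
ft_force: [-0.5, -2.0, -2.2]
grip_width: 0.0401
```

Emit:
jog_arm:
  deltas: [0.001, 0.0, 0, 0, 0, 0, 0.06, 0.002, 0.0001, 0, 0, 0, 0, 0.06, 0.003, 0.0001, 0, 0, 0, 0, 0.06]

```text
time_s: 10.22
position: [0.5394, -0.0846, 0.0146]
tool_rot: [[-0.011, 1.0, -0.0], [1.0, 0.011, 0.0], [0.0, -0.0, -1.0]]
ft_force: [-0.6, -3.0, -1.0]
grip_width: 0.0405
```

Emit:
jog_arm:
  deltas: [0.001, 0.0, 0, 0, 0, 0, 0.06, 0.002, 0.0001, 0, 0, 0, 0, 0.06, 0.003, 0.0001, 0, 0, 0, 0, 0.06]

```text
time_s: 10.47
position: [0.5394, -0.0824, 0.0146]
tool_rot: [[-0.011, 1.0, 0.0], [1.0, 0.011, -0.0], [-0.0, 0.0, -1.0]]
ft_force: [0.5, -2.8, -1.3]
grip_width: 0.0401
```

Emit:
jog_arm:
  deltas: [0.001, 0.0, 0, 0, 0, 0, 0.06, 0.002, 0.0001, 0, 0, 0, 0, 0.06, 0.003, 0.0001, 0, 0, 0, 0, 0.06]

```text
time_s: 10.72
position: [0.5395, -0.08, 0.0147]
tool_rot: [[-0.011, 1.0, 0.0], [1.0, 0.011, 0.0], [0.0, 0.0, -1.0]]
ft_force: [0.7, -1.2, -0.8]
grip_width: 0.0402
```

Emit:
jog_arm:
  deltas: [0.001, 0.0, 0, 0, 0, 0, 0.06, 0.002, 0.0001, 0, 0, 0, 0, 0.06]

```text
time_s: 10.88
position: [0.5396, -0.0786, 0.0147]
tool_rot: [[-0.011, 1.0, 0.0], [1.0, 0.011, -0.0], [-0.0, 0.0, -1.0]]
ft_force: [-0.3, -2.1, -1.4]
grip_width: 0.04
```

Emit:
jog_arm:
  deltas: [0.001, 0.0, 0, 0, 0, 0, 0.06, 0.002, 0.0001, 0, 0, 0, 0, 0.06]

```text
time_s: 11.05
position: [0.5397, -0.0772, 0.0147]
tool_rot: [[-0.011, 1.0, 0.0], [1.0, 0.011, -0.0], [-0.0, 0.0, -1.0]]
ft_force: [-0.2, -2.8, -0.6]
grip_width: 0.0401
```

```bash
python3 snap.py 7
```

```text
[ 0.53964884 -0.07713043  0.01469157] [-0.12920365 -1.60942913 -0.96089854] [-0.35041619  0.07430443 -0.01849392]
```

View pics/side7.png

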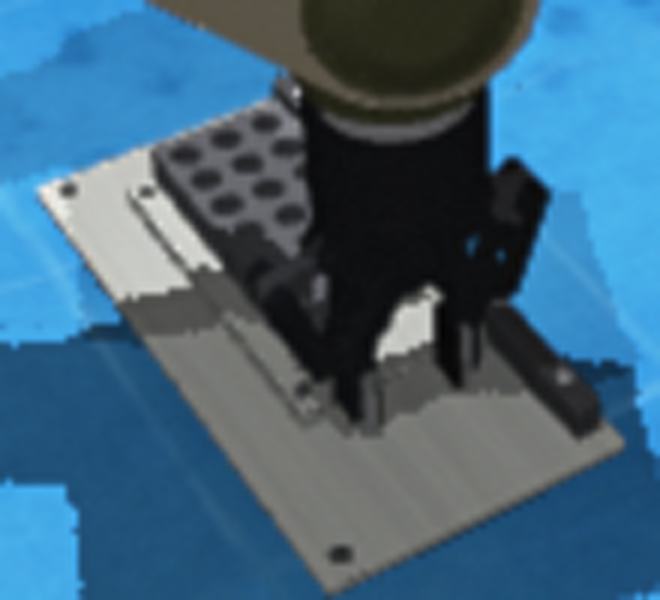

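Emit:
jog_arm:
  deltas: [0.001, 0.0, 0, 0, 0, 0, 0.06, 0.002, 0.0001, 0, 0, 0, 0, 0.06, 0.003, 0.0001, 0, 0, 0, 0, 0.06]

```text
time_s: 11.4
position: [0.5397, -0.0751, 0.0147]
tool_rot: [[-0.011, 1.0, 0.0], [1.0, 0.011, -0.0], [-0.0, 0.0, -1.0]]
ft_force: [0.4, -6.7, -0.6]
grip_width: 0.04
```

Emit:
jog_arm:
  deltas: [0.001, 0.0, 0, 0, 0, 0, 0.06, 0.002, 0.0001, 0, 0, 0, 0, 0.06, 0.003, 0.0001, 0, 0, 0, 0, 0.06]

```text
time_s: 11.65
position: [0.5399, -0.0746, 0.0148]
tool_rot: [[-0.011, 1.0, 0.0], [1.0, 0.011, -0.004], [-0.004, 0.0, -1.0]]
ft_force: [-2.8, -17.2, -1.5]
grip_width: 0.0399
```

Emit:
jog_arm:
  deltas: [-0.01, 0, 0, 0, 0, 0, 0.06, -0.03, 0, 0, 0, 0, 0, 0.06, -0.06, 0, -0.0, 0, 0, 0, 0.06, -0.08, 0, -0.04, 0, 0, 0, 0.06, -0.08, 0, -0.1, 0, 0, 0, 0.06, -0.14, 0, -0.2, 0, 0, 0, 0.06, -0.2, 0, -0.2, 0, 0, 0, 0.06, -0.2, 0, -0.2, 0, 0, 0, 0.06, -0.2, 0, -0.2, 0, 0, 0, 0.06, -0.2, 0, -0.2, 0, 0, 0, 0.06]

```text
time_s: 12.48
position: [0.5414, -0.2237, 0.1652]
tool_rot: [[-0.008, 1.0, 0.002], [1.0, 0.008, -0.0], [-0.0, 0.002, -1.0]]
ft_force: [-0.2, 0.2, -1.0]
grip_width: 0.0401
```

```bash
python3 snap.py 8
```

```text
[ 0.5408374  -0.22151427  0.16367298] [0.33499506 0.58892601 0.87932927] [ 0.00105613 -0.00340233  0.05621446]
```

View pics/side8.png

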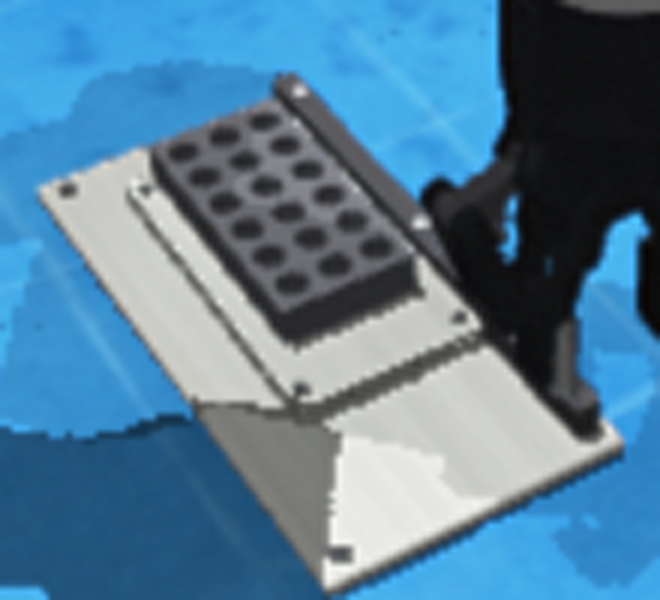

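View pics/top8.png

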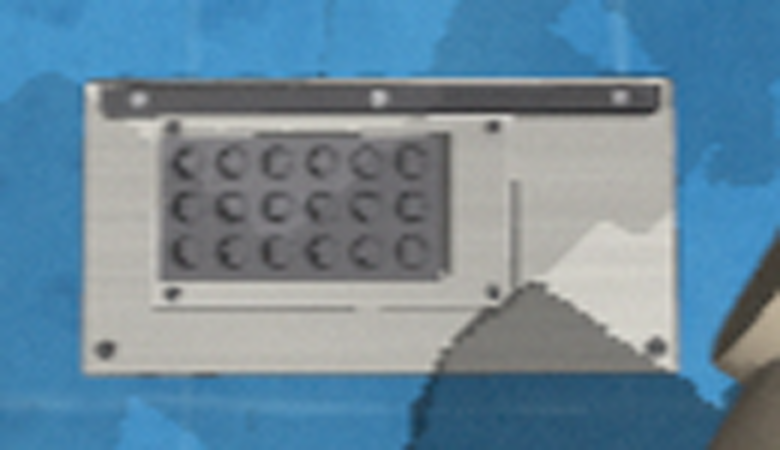

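```bash
python3 - <<'E'
from h import *
import cv2
c,d,t=.048,.09,.012
co={"top":[((.035,-.053,.034),(449,134)),((-.035,-.053,.034),(447,280)),((-.035,.085,.034),(161,279)),((.035,.085,.034),(166,134)),((c,-d,t),(513,118))],
"side":[((c,-d,t),(481,328)),((-c,-d,t),(300,404)),((-c,d,t),(128,190)),((-.035,-.053,.034),(292,322)),((.035,-.053,.034),(416,264)),((-.035,.085,.034),(153,156))]}
for o in (co,{"top":co["top"]},{"side":co["side"]}):
  w,r=fit(carr,[.54,.02,0,.0],o);print(w.round(4),r.round(1))
  print(Ro.from_euler('z',-.0123).apply([w[0]-.531,w[1]-.0025,0]).round(4))
# predicted flush/flat overlay
w=[.538,.0240,.0123,0]
for n in("side","top"):
  im=cv2.imread(f"pics/{n}8.png")
  for q,col in ((w,(0,0,255)),([w[0],w[1],w[2],.009],(0,255,0))):
    for z,a,b0,b1 in ((0,c,-d,d),(t,c,-d,d),(.034,.035,-.053,.085)):
      X=np.array([(a,b0,z),(a,b1,z),(-a,b1,z),(-a,b0,z)])
      u=(proj(n,carr(q,X))-OFF[n]+.5)*6-.5
      cv2.polylines(im,[u.round().astype(int)],True,col,1)
  cv2.imwrite(f"pics/{n}8o.png",im)
E
```

```text
[ 5.377e-01  2.330e-02  7.900e-03 -4.000e-04] [-0.4  0.2  0.1 -0.4  0.6 -0.3  0.   0.1  0.9 -0.7  0.6  0.7 -0.2  2.
 -0.5 -0.2 -1.7 -0.6  0.2 -0.6 -0.8 -0.9]
[0.0069 0.0207 0.    ]
[ 0.5373  0.0253  0.0053 -0.009 ] [-0.6  0.6 -0.2 -0.1  0.5 -0.3 -0.   0.1  0.2 -0.2]
[0.0066 0.0227 0.    ]
[0.5376 0.0202 0.0026 0.0032] [ 1.1  0.5 -0.   1.8 -0.   0.2 -1.5 -0.8  0.6 -0.8 -0.3 -0.6]
[0.0068 0.0176 0.    ]
```

View pics/side8o.png

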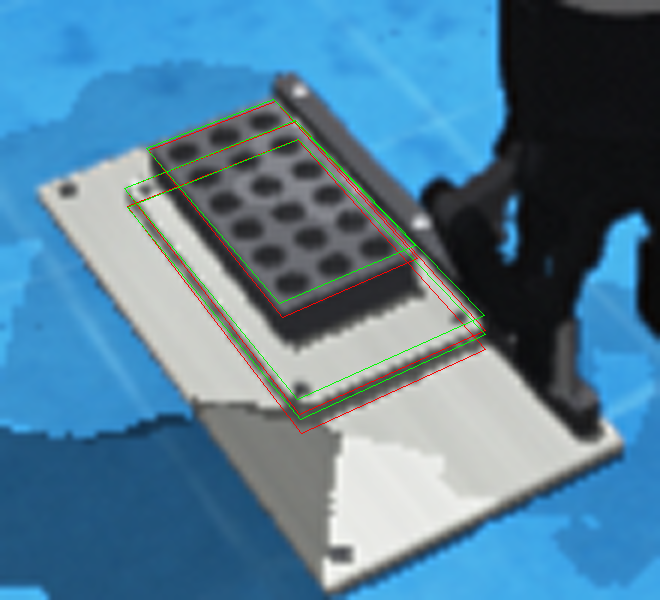

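View pics/top8o.png

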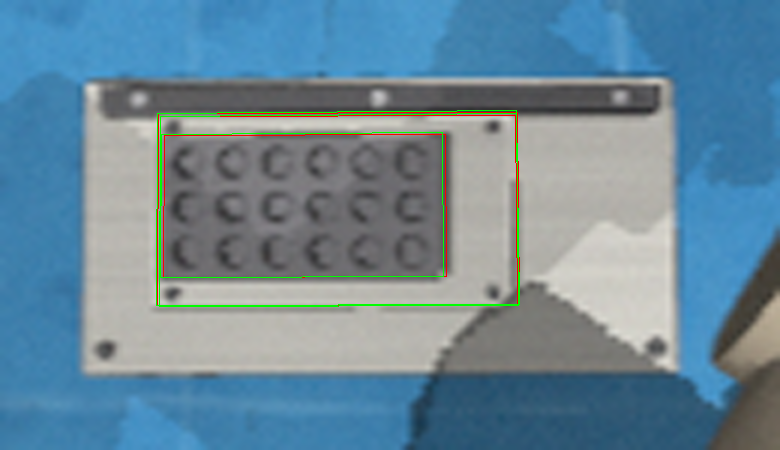

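```bash
python3 - <<'E'
from h import *
go([.445,.02,.12],180.7)
E
```

```text
at [ 0.5408 -0.2215  0.1637] t 12.58 F [0.33 0.59 0.88]
dist 0.2635 delta [ 0.3233 -0.1241  0.0591] turn [ 1.000e-04 -9.000e-04 -5.004e-01]
```

Emit:
jog_arm:
  deltas: [0.323, -0.124, 0.02, 0, 0, -0.04, 0.06, 0.323, -0.124, 0.02, 0, 0, -0.08, 0.06, 0.323, -0.124, 0.02, 0, 0, -0.12, 0.06, 0.323, -0.124, 0.02, 0, 0, -0.16, 0.06, 0.323, -0.124, 0.02, 0, 0, -0.2, 0.06, 0.323, -0.124, 0.02, 0, 0, -0.24, -1, 0.323, -0.124, 0.02, 0, 0, -0.28, -1, 0.323, -0.124, 0.02, 0, 0, -0.32, -1, 0.323, -0.124, 0.02, 0, 0, -0.36, -1, 0.323, -0.124, 0.02, 0, 0, -0.4, -1, 0.323, -0.124, 0.02, 0, 0, -0.44, -1, 0.323, -0.124, 0.02, 0, 0, -0.48, -1]

```text
time_s: 13.58
position: [0.4446, 0.02, 0.1488]
tool_rot: [[-0.999, 0.052, -0.002], [0.052, 0.999, 0.001], [0.002, 0.001, -1.0]]
ft_force: [-0.3, 0.0, 0.8]
grip_width: 0.085
```

```bash
python3 - <<'E'
from h import *
go([.452,.02,.005],180.7)
E
```

```text
at [0.4446 0.02   0.1488] t 13.58 F [-0.27  0.04  0.81]
dist 0.144 delta [-0.0103  0.0003  0.1917] turn [ 0.0003 -0.0008 -0.0204]
```

Emit:
jog_arm:
  deltas: [0, 0, 0.05, 0, 0, -0.0205, -1, 0, 0, 0.1, 0, 0, -0.0205, -1, 0, 0, 0.15, 0, 0, -0.0205, -1, 0, 0, 0.175, 0, 0, -0.0205, -1, -0.005, 0, 0.19, 0, 0, -0.0205, -1, -0.01, 0, 0.19, 0, 0, -0.0205, -1, -0.01, 0, 0.19, 0, 0, -0.0205, -1, -0.01, 0, 0.19, 0, 0, -0.0205, -1]

```text
time_s: 14.25
position: [0.4533, 0.0187, 0.0076]
tool_rot: [[-1.0, -0.005, 0.0], [-0.005, 1.0, 0.0], [-0.0, 0.0, -1.0]]
ft_force: [0.7, -0.0, 0.5]
grip_width: 0.0854
```

```bash
python3 - <<'E'
from h import *
go([.478,.02,.005],180.7)
E
```

```text
at [0.4533 0.0187 0.0076] t 14.25 F [ 0.69 -0.05  0.47]
dist 0.0249 delta [-0.033   0.0016  0.0035] turn [ 0.      0.0002 -0.0022]
```

Emit:
jog_arm:
  deltas: [-0.006, 0, 0.002, 0, 0, -0.002, -1, -0.012, 0, 0.003, 0, 0, -0.002, -1, -0.018, 0, 0.003, 0, 0, -0.002, -1, -0.022, 0, 0.003, 0, 0, -0.002, -1, -0.025, 0, 0.003, 0, 0, -0.002, -1, -0.028, 0, 0.003, 0, 0, -0.002, -1, -0.03, 0, 0.003, 0, 0, -0.002, -1, -0.032, 0, 0.003, 0, 0, -0.002, -1]

```text
time_s: 14.92
position: [0.4773, 0.0182, 0.0049]
tool_rot: [[-1.0, -0.011, -0.0], [-0.011, 1.0, 0.0], [0.0, 0.0, -1.0]]
ft_force: [-0.6, 0.2, -0.7]
grip_width: 0.0856
```

Emit:
jog_arm:
  deltas: [-0.001, 0, 0, 0, 0, 0, -1, -0.002, 0, 0, 0, 0, 0, -1]

```text
time_s: 15.08
position: [0.4787, 0.0183, 0.0049]
tool_rot: [[-1.0, -0.011, -0.0], [-0.011, 1.0, 0.0], [0.0, 0.0, -1.0]]
ft_force: [-0.0, 0.0, -0.1]
grip_width: 0.0854
```

Emit:
jog_arm:
  deltas: [-0.001, 0, 0, 0, 0, 0, -1, -0.002, 0, 0, 0, 0, 0, -1]

```text
time_s: 15.25
position: [0.4798, 0.0183, 0.0048]
tool_rot: [[-1.0, -0.011, -0.001], [-0.011, 1.0, 0.0], [0.001, 0.0, -1.0]]
ft_force: [-3.0, -1.0, 1.6]
grip_width: 0.0855
```

Emit:
jog_arm:
  deltas: [-0.001, 0, 0, 0, 0, 0, -1, -0.002, 0, 0, 0, 0, 0, -1]

```text
time_s: 15.42
position: [0.4799, 0.0184, 0.0047]
tool_rot: [[-1.0, -0.011, -0.004], [-0.011, 1.0, 0.0], [0.004, 0.0, -1.0]]
ft_force: [-9.7, -2.6, 7.0]
grip_width: 0.0854
```

```bash
python3 - <<'E'
from h import *
s=env.observe();print(s["position"],s["ft_force"],s["wrist_torque"])
E
```

```text
[0.47991451 0.01837366 0.00469799] [-9.68398333 -2.64284117  7.01222056] [-0.42124814  1.46370613  0.04106033]
```

Emit:
jog_arm:
  deltas: [0.004, 0, 0, 0, 0, 0, -1, 0.02, 0, 0, 0, 0, 0, -1, 0.05, 0, 0, 0, 0, 0, -1, 0.05, 0, -0.05, 0, 0, 0, -1, 0.05, 0, -0.1, 0, 0, 0, -1, 0.08, 0, -0.15, 0, 0, 0, -1, 0.12, 0.05, -0.2, 0, 0, 0, -1, 0.14, 0.1, -0.25, 0, 0, 0, -1, 0.14, 0.15, -0.28, 0, 0, 0, -1, 0.14, 0.2, -0.28, 0, 0, 0, -1, 0.14, 0.25, -0.28, 0, 0, 0, -1, 0.14, 0.3, -0.28, 0, 0, 0, -1]

```text
time_s: 16.42
position: [0.3745, 0.2272, 0.2158]
tool_rot: [[-1.0, -0.01, 0.004], [-0.01, 1.0, 0.001], [-0.004, 0.001, -1.0]]
ft_force: [2.3, -0.6, -0.6]
grip_width: 0.0853
```

```bash
python3 snap.py 9; python3 - <<'E'
from h import *
import cv2
for n in("side","top"): cv2.imwrite(f"pics/{n}9f.png",cv2.cvtColor(eyes.get_image(n),cv2.COLOR_RGB2BGR))
E
```

```text
[0.37382629 0.22984702 0.21466368] [ 0.47450588 -0.41245011  0.62936618] [-0.00504944  0.0031205  -0.06602285]
```

View pics/side9.png

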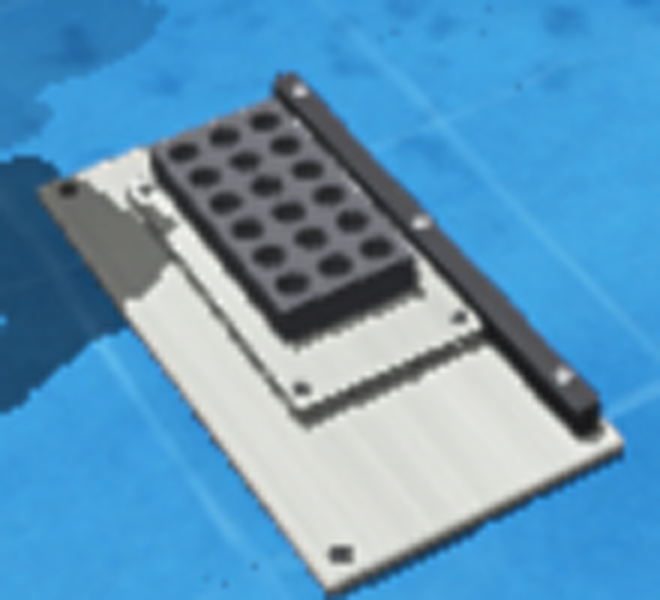

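View pics/top9.png

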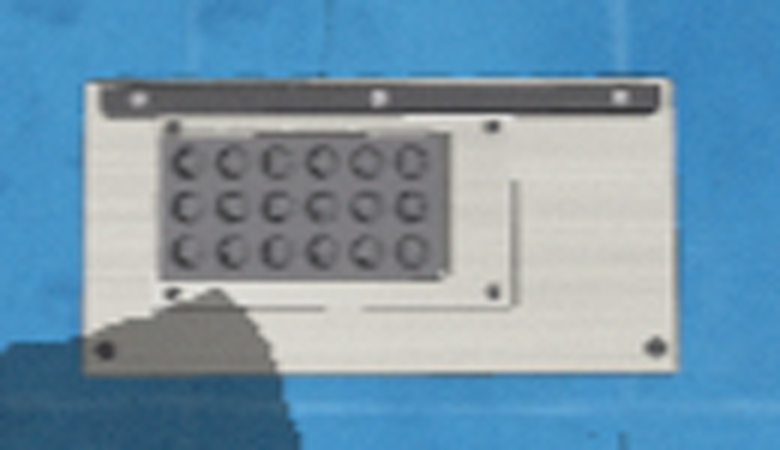

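View pics/top9f.png

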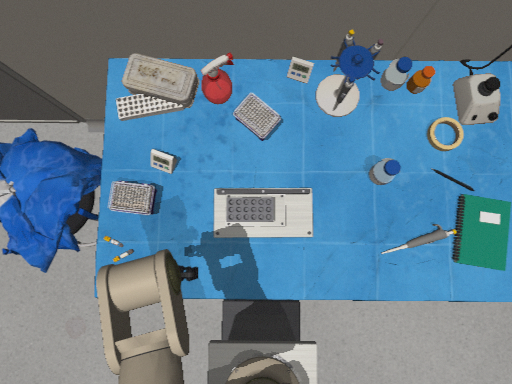

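Emit:
jog_arm:
  deltas: [0, 0, 0, 0, 0, 0, -1, 0, 0, 0, 0, 0, 0, -1, 0, 0, 0, 0, 0, 0, -1, 0, 0, 0, 0, 0, 0, -1]

```text
time_s: 16.95
position: [0.375, 0.2243, 0.2141]
tool_rot: [[-1.0, -0.009, -0.0], [-0.009, 1.0, -0.0], [0.0, -0.0, -1.0]]
ft_force: [0.3, -0.9, -0.2]
grip_width: 0.0854
```

```bash
python3 -c "
from rig import close_job
print(close_job())"
```

```text
the job is handed in; nothing more can be done
None
```

The carrier is over the pin, lying flat on the deck with its long side against the fence, and I handed the job in at about 17 s.

- **Moves:** I pushed the carrier squarely against the fence. Then I slid it about 28 mm along the fence from its -y end, at about 2–4 N. It stopped dead, and I ended that push at 17 N. A last gentle press towards the fence, up to about 10 N, met firm resistance straight away with almost no twist. Then I backed the arm off.
- **Last checks:** I fitted the carrier's position to both camera views just before that last press. The propped end had come down from about 10 mm to about 0, and the carrier's origin was at platform x ≈ +6.9 mm (7 mm is flush). After the press I checked the pictures only by eye: the carrier lies flat along the fence, the bottle, timer and tip box are where they stood, and the arm is clear.
- **Disagreements:** The single-view fits were less consistent, with a rise of -9 mm from the top camera and +3 mm from the side camera, and y differing by about 5 mm. For the angle, the combined fit put the carrier about 0.25° off the platform, roughly the measuring error. I relied on the combined fit, the dead stop and the firm press.

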